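Gauge a flute blank's tenon and sort it

ROBOT

A 6-joint arm with a two-finger parallel gripper is mounted at the origin on the work surface. World frame = base frame: x ahead of the robot, y to its left, z up, the work surface at z = 0. Lengths are in mm, angles in rad, forces in N, time in s.
With the tool pointing down it reaches from about 275 to 1000 mm from the base axis. Payload 8.4 kg.
Tool frame: the origin (TCP) lies on the centre line of the jaws, within the pads' length; the fingertips stand r.tip_reach ahead of it and the grasp point (between the pads) lies 3 mm ahead of it (r.tip_reach is the distance from the TCP to the fingertips, in mm); z points along the fingers, y is the direction in which the jaws open and shut (so a half turn about z gives the same grasp; the last joint's range is limited). The gripper opens to 85 mm and grips with 20 to 120 N. Pads are 22 mm wide; open, the fingers measure 114 mm over their backs; the gripper's body (76 mm by 85 mm) begins 54 mm behind the grasp point. The pads swing forward as they close: fully open they stand 13 mm farther back than shut.
Start: joints at [-1.186, 0.353, 1.633, -0, 1.155, -0.002], TCP at [235.766, -578.829, 253.281] pointing down, gripper open.
Joint ranges: [-2.63, 2.63], [-0.92, 2.1], [0.06, 2.66], [-1.3, 4.44], [0, 2.69], [-3.02, 3.02]. Speed limits (rad/s): [2.22, 2.22, 2.79, 3.14, 3.14, 3.14].

INTERFACE

Orientations are given as [roll, pitch, yaw] about the fixed x, y, z axes, in that order (R = Rz(yaw) Ry(pitch) Rx(roll)).
In Python, from rig import sense, optics, r, nets gives the robot as it stands. The module is installed in compiled form; this text tells all that it offers.
- The arm moves only by the tool carry_out, never from a script. Its argument "increments" is a list that holds one entry, the list of rows, each a list of 6 numbers: the shift along the tool's x, y, z normalised to -1 to 1, where 1 is 40 cm, then the turn, a rotation vector about the tool's x, y, z normalised to -1 to 1, where 1 is 60 degrees. A call has 1 to 5 rows; each row is the pose to reach, as a shift and turn from the pose commanded when the call began, along the tool's axes at that moment; what a row does not reach only later rows make up. A row lasts 1/12 s, in which the tool goes at most 41.7 mm and 7.16 degrees, less where a joint would pass 70% of its speed; a pose out of reach is approached as far as the arm can. A call with a number of a shift or a turn outside -1 to 1 is refused whole. A call with a gripper value outside its range is refused whole. "hand" is the closure, from 0 (fully open) to 1 (shut), set as the call begins (left out, the last holds). The fingers move at their own pace and stop on an object; "squeeze" is the grip in N (left out, the last holds). Time passes only in rows, so rows that repeat a pose let the fingers close. It gives the time, the measured TCP pose, the force and the opening at its end, in the units of the state.
- sense(): the state, without advancing time (a new reading comes with each control period).
- optics.grab_frame(name): name is "scene" or "side" or "wrist"; returns a dict with "img" (480x640x3 uint8, red, green, blue), "range_z" (480x640 float32, mm along the optical axis (not along the pixel's ray), 0 where there is no reading), "fov_y" (degrees; the focal length in pixels is half the picture's height over the tangent of half this angle, whatever the lens; pixels are square), "cx", "cy" (the principal point, pixels), "k1" (the pictures are not rectified: a ray, as slopes to the right and down, at radius r is drawn at 1 + k1 r^2 times it, then the intrinsics apply), "R" (3x3) and "t" (3): a world point X has camera coordinates R X + t. Camera axes: x right, y down, z forward; pixel columns grow to the right and rows downward; lengths in mm; the calibration is good to about 2 mm. A picture is of the moment at which its call begins.
- r.sign_off(): hands the job in, once; it reports no verdict.
Trained networks look in the newest picture that a camera, given by its name, has taken for a name from the list of things; names that differ only in an ending like _2 or _b are one class to them, and where a whole thing is asked for, a point or a joint stands for the part that bears it (a point fixed in the world has none). Each returns a list of dicts, best first, with "confidence" (0 to 1); they miss things now and then, are a little off and sometimes report something else, mostly with a low value. They report only what shows in the picture. A call takes as long as a camera call.
- nets.trace(target, camera): "mask" (480x640 bool, what is visible of it).
- nets.tip_of(target, camera): "point" ([x, y, z] in mm, in world coordinates, good to about 4 mm: a listed point, or the origin of a listed thing).
The state is a dict: "clock": time; "qpos": joint angles; "qvel": joint speeds; "joint_efforts": joint torques, N m; "eef_pos": TCP position; "tcp_rot": TCP orientation; "contact_force": force on the tool from outside, world axes, zero at the start; "wrist_torque": the same for the moment, N m; "opening": opening from 0.0 (shut) to 1.0 (fully open).
Only numpy, scipy, OpenCV 4.12 (cv2) and the standard library are available. Lean on these libraries where they do the work, as an engineer would, in place of code of your own. Each camera call takes 0.05 s, during which the arm holds its last target.

TASK

Pull the flute blank out of the bay under the yellow tag, put it down on the bench, let go and take it again by its square body, then lower its tenon, level and lengthwise, straight down into the slot of the steel gauge, centred in the block, until it stops by itself and keep it there a moment. If the tenon passes the wide green gap and stops at the narrow red one, lay the blank flat in the green tray; if it will not enter the green gap, or drops through the red gap to the bottom, lay it flat in the red tray. Set it down without dropping it, leave the other two blanks where they are and do not knock over the oil bottle.

Things in the scene. Friction and masses are not known exactly. Their poses are not given: they have to be found in the camera images.
- blank_a_mid (a point): centre (half-way up) of the square body of a wooden flute blank: bar 90 mm long, 44 x 44 mm, with a round tenon 45 mm long on one end, on the bar's axis; about 0.16 kg. Own x runs along the bar, tenon on the -x end; z up as it lies. The three blanks look alike, but the tenon's diameter is 24, 30 or 36 mm; only 30 mm is right
- blank_a_tenon (a point): centre of the tenon of the same blank (blank_a): on the bar's axis, 67.5 mm from the body's centre; axes as the blank's
- blank_b_mid (a point): centre (half-way up) of the square body of a wooden flute blank: bar 90 mm long, 44 x 44 mm, with a round tenon 45 mm long on one end, on the bar's axis; about 0.16 kg. Own x runs along the bar, tenon on the -x end; z up as it lies. The three blanks look alike, but the tenon's diameter is 24, 30 or 36 mm; only 30 mm is right
- blank_b_tenon (a point): centre of the tenon of the same blank (blank_b): on the bar's axis, 67.5 mm from the body's centre; axes as the blank's
- blank_c_mid (a point): centre (half-way up) of the square body of a wooden flute blank: bar 90 mm long, 44 x 44 mm, with a round tenon 45 mm long on one end, on the bar's axis; about 0.16 kg. Own x runs along the bar, tenon on the -x end; z up as it lies. The three blanks look alike, but the tenon's diameter is 24, 30 or 36 mm; only 30 mm is right
- blank_c_tenon (a point): centre of the tenon of the same blank (blank_c): on the bar's axis, 67.5 mm from the body's centre; axes as the blank's
- rack: fixed plywood rack on the bench, 110 mm deep (x), 235 wide (y), 53 high, origin under its centre. Three bays 85 mm apart in y (middle one at y = 0), each 54 mm wide, with roof and back wall, no floor, open at the -x face. In each lies a blank on the bench: body wholly inside, flush with the open face (within 2 mm), tenon sticking out to -x, its axis 22 mm above the bench
- tag_yellow: yellow tag, 60 x 44 x 4 mm, flat on the rack's roof above one of the bays (centred on the bay); origin under its centre. The other bays have grey tags. Fixed
- gauge: fixed steel slot gauge, origin under its centre: upright block 30 mm thick (x), 100 wide (y), 90 high, on a foot 60 x 130 x 8 mm. A stepped slot, open at the top, runs right through it along x, centred on y = 0: go gap (green patches) 33 mm wide, 90 down to 58 mm above the bench; below it the no-go gap (red patches) 27 mm wide, down to 24 mm
- gauge_step (a point): middle of the slot at the step between go and no-go gap, 58 mm above the bench; axes as the gauge's. A tenon lying level along the slot comes to rest with its axis 97 mm above the bench on the mouth (36 mm tenon), 64.5 mm on this step (30 mm tenon) or 36 mm on the slot's bottom (24 mm tenon)
- tray_green: green open tray for good blanks, 130 mm (x) by 200 mm (y), 30 mm high, walls and floor 5 mm, origin under its centre. Fixed
- tray_red: red open tray for rejects, same sizes as the green one, origin under its centre. Fixed
- oil_bottle: amber glass oil bottle standing on the bench, 44 mm across, 110 mm tall, origin under its centre; z is its axis. Not to be knocked over

How it is judged:
By the outcome, as a careful person would: the job done as asked, in the order asked, and still so for the second after the job is handed in, with the robot touching nothing.
It also fails if it takes over 56 s, if anything falls off the work surface, if the arm or the gripper's body presses on something with over 40 N, if the wrist force passes 120 N, or if a joint passes its speed limit or range.

## Working session

There is one attempt and no reset: what is moved stays moved. The work goes in short steps, Python scripts to look and compute and a tool call to move; the robot and the scene stay as the last step left them, time stands still between calls to the robot, and variables do not carry over. Pictures are saved under pics/ and viewed, and the job is handed in when it is done.

Besides the shell and the picture viewer there is one more tool, called after "Call:" as a command line: name --argument value ..., lists and objects as JSON in quotes. carry_out: Moves the arm, as the interface text tells. Its arguments: {"type":"object","properties":{"increments":{"type":"array","items":{"type":"array","items":{"type":"array","items":{"type":"number","minimum":-1,"maximum":1}}}},"hand":{"type":"number"},"squeeze":{"type":"number"}},"required":["increments"]}

```bash
mkdir -p pics
python3 - <<'E'
from rig import sense, optics, r, nets
import cv2
s=sense()
for k,v in s.items(): print(k,v)
print(r.tip_reach)
for n in ["scene","side","wrist"]:
    f=optics.grab_frame(n); cv2.imwrite(f"pics/{n}0.png",f["img"][:,:,::-1]); print(n,f["fov_y"],f["k1"],f["R"],f["t"],f["cx"],f["cy"])
for t in ["tag_yellow","rack","gauge","gauge_step","tray_green","tray_red","oil_bottle","blank_a_mid","blank_a_tenon"]:
  for c in ["scene","side"]:
    print(t,c,[(d["point"],round(d["confidence"],2)) for d in nets.tip_of(t,c)][:5])
E
```

```text
clock 0.0
qpos [-1.18642180e+00  3.53620183e-01  1.63415503e+00  5.11600303e-06
  1.15520511e+00 -2.40980172e-03]
qvel [ 5.04486034e-04 -1.10260616e-03 -5.91468745e-04  4.41634816e-05
  1.51963454e-03 -5.52623609e-04]
joint_efforts [ 1.98450376e-03 -6.05258274e+01 -3.42064512e+01  1.22504312e-04
  9.22589796e-03  2.73999353e-05]
eef_pos [ 235.58159962 -578.40634361  252.57018797]
tcp_rot [-3.14020500e+00 -8.02164503e-06  3.86782258e-01]
contact_force [-0.18125071 -0.0907085  -0.62508064]
wrist_torque [ 0.04534493 -0.01777064  0.00338797]
opening 1.0017710680314633
22.0
scene 57.32748975220201 -0.007094310179864558 [[-0.76611215  0.64265394 -0.00825141]
 [ 0.39498553  0.46065946 -0.79484545]
 [-0.50700947 -0.61219995 -0.60675582]] [ 416.78632044 -153.14419394 1201.83732136] 314.48810040355636 239.13516360082934
side 57.408704358779566 -0.05986581605408819 [[-0.71237122 -0.70149001 -0.02095269]
 [-0.36006948  0.39095529 -0.84705604]
 [ 0.60239291 -0.59587392 -0.53109044]] [399.09100339 248.36746887 484.15584577] 320.2666610090683 239.58539964836493
wrist 62.18133558622423 -0.0787074690
[... 411 characters left out ...]
, 0.89)]
gauge scene [([415.8, 317.9, -0.3], 0.91)]
gauge side [([414.1, 320.0, 1.3], 0.85)]
gauge_step scene [([420.4, 319.1, 55.2], 0.91)]
gauge_step side [([414.2, 316.6, 56.0], 0.81)]
tray_green scene [([420.7, -310.1, 1.9], 0.57), ([575.9, -326.0, 0.7], 0.22)]
tray_green side [([643.0, -29.4, 19.3], 0.42)]
tray_red scene [([577.0, -322.6, -1.0], 0.92)]
tray_red side [([577.1, -320.2, 0.8], 0.83), ([651.6, -32.9, 1.4], 0.19)]
oil_bottle scene [([710.1, -294.4, 2.6], 0.9)]
oil_bottle side []
blank_a_mid scene [([711.3, -293.1, 1.2], 0.26)]
blank_a_mid side [([634.5, -117.7, 23.1], 0.67)]
blank_a_tenon scene [([571.8, -108.7, 20.0], 0.57)]
blank_a_tenon side [([567.8, -109.8, 23.6], 0.69)]
```

View pics/scene0.png

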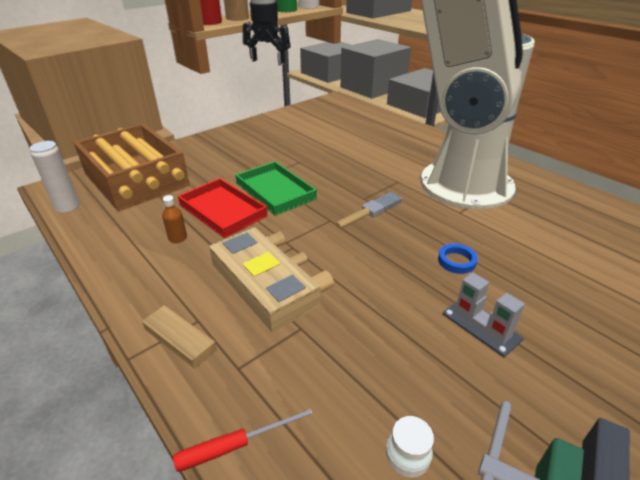

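View pics/side0.png

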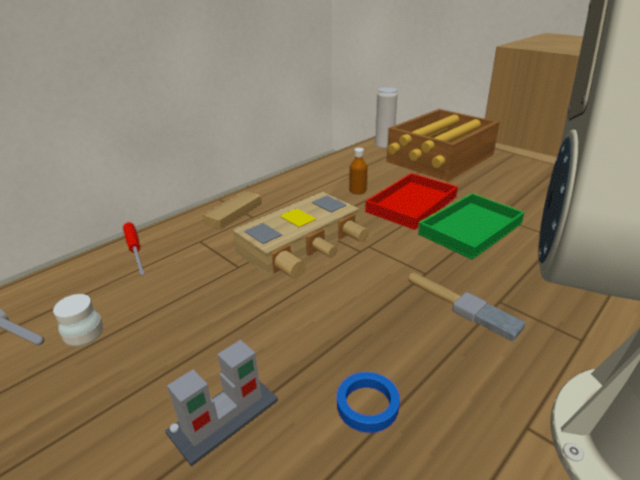

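View pics/wrist0.png

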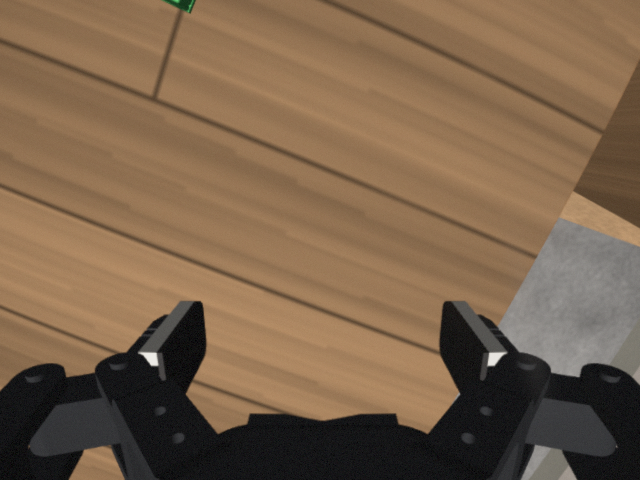

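The yellow tag (scene ~(262,264), side ~(298,217)) is over the middle bay. The gauge is at the right in scene (~(485,310)), the trays behind the rack, and the bottle at (174,220). Next I'll get precise poses from depth.

```bash
cat > h.py <<'E'
from rig import sense, optics, r, nets
import numpy as np, cv2
from scipy.spatial.transform import Rotation as Ro
def cloud(f):
    h,w=f["range_z"].shape; fo=240/np.tan(np.radians(f["fov_y"]/2))
    K=np.array([[fo,0,f["cx"]],[0,fo,f["cy"]],[0,0,1.]])
    u,v=np.meshgrid(np.arange(w),np.arange(h))
    p=cv2.undistortPoints(np.stack([u,v],-1).reshape(-1,1,2).astype(float),K,np.array([f["k1"],0,0,0.]))[:,0]
    z=f["range_z"].reshape(-1,1)
    c=np.hstack([p*z,z]); X=(c-f["t"])@f["R"]
    X[z[:,0]<=0]=np.nan
    return X.reshape(h,w,3)
def rect(P):
    (c,s,a)=cv2.minAreaRect(P[:,:2].astype(np.float32)); return np.round(c,1),np.round(s,1),round(a,1)
def pose():
    s=sense(); return s["eef_pos"],Ro.from_euler("xyz",s["tcp_rot"])
E
python3 - <<'E'
from h import *
for n in ["scene","side"]:
    f=optics.grab_frame(n); X=cloud(f); I=f["img"].astype(int)
    b=X[np.isfinite(X[...,2])&(abs(X[...,0]-500)<300)&(abs(X[...,1])<400)]
    print(n,"bench z",np.median(b[abs(b[:,2])<8][:,2]))
    def sel(x,y,rx,ry,z0,z1,m=True):
        q=(abs(X[...,0]-x)<rx)&(abs(X[...,1]-y)<ry)&(X[...,2]>z0)&(X[...,2]<z1)&m
        return X[q]
    def tidy(P):
        # drop stragglers
        from scipy.spatial import cKDTree
        k=cKDTree(P); return P[[len(l)>6 for l in k.query_ball_point(P,6)]]
    P=tidy(sel(650,-32,110,160,49,62)); print("rack",len(P),rect(P),np.median(P[:,2]))
    R,G,B=I[...,0],I[...,1],I[...,2]
    P=tidy(sel(650,-32,110,160,45,70,(R>180)&(G>160)&(B<80))); print("tag",len(P),rect(P),np.median(P[:,2]))
    P=tidy(sel(417,318,70,90,86,96)); print("gauge top",len(P),rect(P),np.median(P[:,2]))
    P=tidy(sel(417,318,90,110,4,13)); print("foot",len(P),rect(P))
    P=tidy(sel(575,-322,120,150,24,36,(R>120)&(G<70))); print("redrim",len(P),rect(P))
    P=tidy(sel(420,-310,120,150,24,36,(G>80)&(R<70))); print("greenrim",len(P),rect(P))
    P=tidy(sel(710,-294,60,60,40,120)); print("bottle",len(P),rect(P)) if len(P) else 0
    for t in ["blank_a_tenon"]:
        for d in nets.trace(t,n):
            m=d["mask"]; Q=X[m]; print("mask",d["confidence"],m.sum(),np.nanmedian(Q,0))
E
```

```text
scene bench z -1.423833039097183
rack 4476 (array([654.1, -30.4]), array([237., 111.]), 87.2) 51.86757934293861
tag 409 (array([654.6, -29.9]), array([43.3, 57.4]), 87.3) 55.256528845471664
gauge top 546 (array([417. , 318.8]), array([101.3,  33.4]), 89.1) 88.12881248158126
foot 928 (array([419. , 318.9]), array([ 61.8, 130.5]), 0.3)
redrim 266 (array([ 579.4, -319.9]), array([129.5, 200.4]), 5.1)
greenrim 110 (array([ 423.6, -308. ]), array([195.5, 127.1]), 87.1)
bottle 481 (array([ 718.2, -280.1]), array([37.4, 32.3]), 14.4)
mask 0.5 183 [ 563.82841105 -101.31090699   30.51623013]
side bench z -1.232482627839314
rack 3292 (array([651.6, -30. ]), array([235.9, 111.6]), 86.7) 52.264946509568034
tag 308 (array([652.5, -31. ]), array([42.4, 59.3]), 87.5) 55.67228059973482
gauge top 1297 (array([417.8, 319.5]), array([100.4,  32.9]), 89.5) 88.96307541525805
foot 2066 (array([417.1, 319.3]), array([130.2,  62.9]), 88.8)
redrim 375 (array([ 574.7, -319.8]), array([128.7, 200.4]), 4.1)
greenrim 473 (array([ 417.9, -308.9]), array([201.7, 129.4]), 86.2)
bottle 383 (array([ 705.7, -279.5]), array([40.7, 23.8]), 40.4)
mask 0.83 543 [ 577.57862988 -102.24590248   29.50896081]
mask 0.3 709 [ 704.67520534 -278.15409017   50.36376127]
```

Run:
```python
from h import *
p,R=pose(); f=optics.grab_frame("wrist"); C=-f["R"].T@f["t"]
print("cam in tool",R.inv().apply(C-p),"fwd in tool",R.inv().apply(f["R"][2]),"camx",R.inv().apply(f["R"][0]))
print(p,R.as_matrix())
# target
yaw=-0.05
T=Ro.from_euler("xyz",[np.pi,0,yaw])
for tgt in ([575,-26.4,200],):
    print("shift tool/400",R.inv().apply(np.array(tgt)-p)/400,"rotvec/60deg",(R.inv()*T).as_rotvec()/np.radians(60))
```

```text
cam in tool [  66.81158614    0.79053855 -121.33458209] fwd in tool [-0.26618881  0.0012923   0.96392004] camx [-4.37911753e-05  9.99999084e-01 -1.35276099e-03]
[ 235.74643874 -578.80014511  253.2778828 ] [[ 9.26149142e-01  3.77157483e-01 -1.56272848e-05]
 [ 3.77157484e-01 -9.26149140e-01  5.28706436e-05]
 [ 5.46736252e-06 -5.48600486e-05 -9.99999998e-01]]
shift tool/400 [ 1.30635238 -0.95912494  0.13325447] rotvec/60deg [-5.26922375e-05  6.30176830e-06  4.17041840e-01]
```

```bash
cat >> h.py <<'E'
def plan(tgts,p0=None,R0=None,stepmm=205,stepdeg=35):
    """tgts: list of (xyz,yaw). prints rows (one per call), tool pointing down"""
    p,R=pose() if p0 is None else (np.array(p0),R0)
    for xyz,yaw in tgts:
        T=Ro.from_euler("xyz",[np.pi,0,yaw]); xyz=np.array(xyz,float)
        d=xyz-p; rv=(R.inv()*T).as_rotvec(); n=max(1,int(np.ceil(max(np.linalg.norm(d)/stepmm,np.degrees(np.linalg.norm(rv))/stepdeg))))
        Rs=R
        for i in range(n):
            q=p+d/n; Rn=Rs*Ro.from_rotvec(rv*(i+1)/n)
            s=R.inv().apply(d/n)/400; w=(R.inv()*Rn).as_rotvec()/np.radians(60)
            rows=max(np.linalg.norm(d/n)/41.7,np.degrees(np.linalg.norm(rv/n))/7.16)
            print(np.round(np.r_[s,w],4).tolist(),"rows",round(rows,1),"->",np.round(q,1)); p=q; R=Rn
        p=xyz; R=T
E
python3 - <<'E'
from h import *
plan([([575,-26.4,200],np.pi-0.05)])
E
```

```text
[0.2613, -0.1918, 0.0266, 0.0, -0.0, -0.5166] rows 4.3 -> [ 303.6 -468.3  242.6]
[0.3228, -0.0299, 0.0267, 0.0, -0.0, -0.5166] rows 4.3 -> [ 371.5 -357.9  232. ]
[0.2921, 0.1406, 0.0266, 0.0, -0.0, -0.5166] rows 4.3 -> [ 439.3 -247.4  221.3]
[0.178, 0.2709, 0.0266, 0.0, -0.0, -0.5166] rows 4.3 -> [ 507.2 -136.9  210.7]
[0.013, 0.3239, 0.0266, 0.0, -0.0, -0.5166] rows 4.3 -> [575.  -26.4 200. ]
```

Call:
carry_out --increments '[[[0.2613, -0.1918, 0.0266, 0, 0, -0.5166], [0.2613, -0.1918, 0.0266, 0, 0, -0.5166], [0.2613, -0.1918, 0.0266, 0, 0, -0.5166], [0.2613, -0.1918, 0.0266, 0, 0, -0.5166], [0.2613, -0.1918, 0.0266, 0, 0, -0.5166]]]' --hand 0 --squeeze 50

```text
clock: 1.72
eef_pos: [304.8, -465.9, 242.5]
tcp_rot: [-3.141, -0.001, 0.938]
contact_force: [-0.1, -0.7, -0.8]
opening: 1.003
```

Call:
carry_out --increments '[[[0.3228, -0.0299, 0.0267, 0, 0, -0.5166], [0.3228, -0.0299, 0.0267, 0, 0, -0.5166], [0.3228, -0.0299, 0.0267, 0, 0, -0.5166], [0.3228, -0.0299, 0.0267, 0, 0, -0.5166], [0.3228, -0.0299, 0.0267, 0, 0, -0.5166]]]'

```text
clock: 2.13
eef_pos: [372.6, -355.4, 231.8]
tcp_rot: [-3.141, -0.001, 1.479]
contact_force: [0.4, -0.6, 0.4]
opening: 0.997
```

Call:
carry_out --increments '[[[0.2921, 0.1406, 0.0266, 0, 0, -0.5166], [0.2921, 0.1406, 0.0266, 0, 0, -0.5166], [0.2921, 0.1406, 0.0266, 0, 0, -0.5166], [0.2921, 0.1406, 0.0266, 0, 0, -0.5166], [0.2921, 0.1406, 0.0266, 0, 0, -0.5166]]]'

```text
clock: 2.55
eef_pos: [440.5, -245.0, 221.2]
tcp_rot: [3.141, -0.0, 2.021]
contact_force: [-0.5, -0.1, 0.1]
opening: 1.001
```

Call:
carry_out --increments '[[[0.178, 0.2709, 0.0266, 0, 0, -0.5166], [0.178, 0.2709, 0.0266, 0, 0, -0.5166], [0.178, 0.2709, 0.0266, 0, 0, -0.5166], [0.178, 0.2709, 0.0266, 0, 0, -0.5166], [0.178, 0.2709, 0.0266, 0, 0, -0.5166]]]'

```text
clock: 2.97
eef_pos: [508.4, -134.4, 210.5]
tcp_rot: [3.141, -0.0, 2.562]
contact_force: [-0.6, -0.1, 0.0]
opening: 0.999
```

Call:
carry_out --increments '[[[0.013, 0.3239, 0.0266, 0, 0, -0.5166], [0.013, 0.3239, 0.0266, 0, 0, -0.5166], [0.013, 0.3239, 0.0266, 0, 0, -0.5166], [0.013, 0.3239, 0.0266, 0, 0, -0.5166], [0.013, 0.3239, 0.0266, 0, 0, -0.5166]]]'

```text
clock: 3.38
eef_pos: [576.3, -23.8, 199.7]
tcp_rot: [3.141, 0.0, 3.102]
contact_force: [-1.2, -1.1, 0.4]
opening: 1.002
```

Run:
```python
from h import *
s=sense(); print(s["eef_pos"],s["tcp_rot"],s["qpos"])
f=optics.grab_frame("wrist"); cv2.imwrite("pics/w1.png",f["img"][:,:,::-1])
X=cloud(f); np.save("w1.npy",X)
q=(abs(X[...,0]-575)<40)&(abs(X[...,1]+26)<33)&(X[...,2]>6)&(X[...,2]<45)
P=X[q]; print(len(P),rect(P),P[:,2].max(),np.median(X[(abs(X[...,2])<8)][:,2]))
v,u=np.nonzero(q); print(u.min(),u.max(),v.min(),v.max())
for d in nets.tip_of("blank_a_tenon","wrist"): print(d)
```

```text
[576.28379556 -23.79400813 199.73879945] [3.14117011e+00 3.07226855e-04 3.10219522e+00] [-4.41016758e-02  3.35782688e-01  1.78936425e+00  4.98753124e-04
  1.01614053e+00 -1.57576324e+00]
2914 (array([580.4, -25.1]), array([66. , 59.5]), 86.9) 44.980313334503585 0.8017771067736987
277 366 186 258
{'point': [567.0, -110.0, 21.7], 'confidence': 0.67}
```

View pics/w1.png

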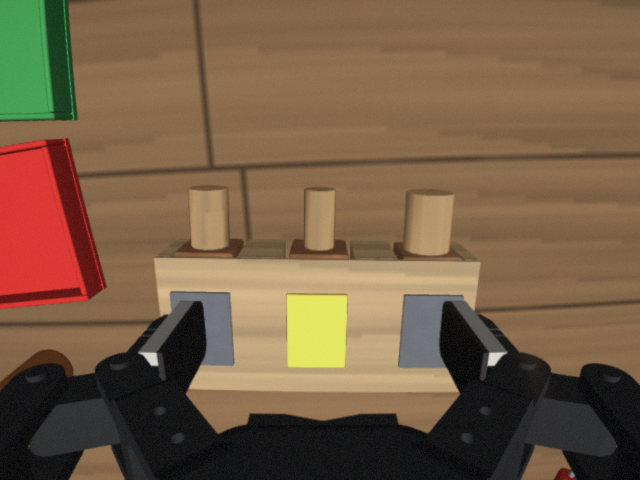

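The middle tenon at px (319,218) is the thinnest of the three, and the yellow tag sits at (317,330). Now I'll localise the tenon's axis.

Run:
```python
from h import *
X=np.load("w1.npy")
for z0 in (12,):
  q=(X[...,0]>545)&(X[...,0]<592)&(abs(X[...,1]+26)<30)&(X[...,2]>z0)&(X[...,2]<45)
  v,u=np.nonzero(q&(np.arange(640)[None]>285)&(np.arange(640)[None]<350)); P=X[v,u]
  P=P[(P[:,0]<588)]
  print(len(P),rect(P),P.min(0),P.max(0))
  for a in range(550,590,6):
    m=(P[:,0]>=a)&(P[:,0]<a+6); 
    if m.sum()>5: print(a,P[m,1].min(),P[m,1].max(),P[m,1].mean(),P[m,2].max())
q=(abs(X[...,0]-650)<110)&(abs(X[...,1]+31)<150)&(X[...,2]>49)&(X[...,2]<56)
print(rect(X[q]))
plan([([575.5,-27.2,120],np.pi-0.05),([575.5,-27.2,27],np.pi-0.05)])
```

```text
1635 (array([569.4, -27. ]), array([23.7, 37.9]), 87.3) [550.0393031  -39.67210169  12.08169303] [587.9695928  -14.61382046  36.31213611]
550 -38.09416820659588 -14.613820464612482 -26.575150745310893 36.31213610855871
556 -38.327421506171646 -14.742552718776366 -26.384183977532064 36.00058687682003
562 -38.6793512297898 -14.931144631614805 -26.742433509857896 35.96943272432727
568 -38.99443137286577 -15.092735640051378 -27.329166187112822 35.91284171067543
574 -39.27301163995446 -16.146541740955165 -27.497566415070473 35.56157022644338
580 -39.55483849244998 -16.29935565005795 -27.83711579103819 36.207427343077185
586 -39.672101686731644 -16.484142864818967 -27.98682096691178 35.71991007082573
(array([652.1, -32.6]), array([235.8, 111.8]), 86.9)
[-0.0011, -0.004, 0.1996, -0.0, -0.0003, 0.002] rows 1.9 -> [575.5 -27.2 120. ]
[-0.0, -0.0, 0.2325, 0.0, 0.0, 0.0] rows 2.2 -> [575.5 -27.2  27. ]
```

Call:
carry_out --increments '[[[0, -0.003, 0.2, 0, 0, 0.002], [0, -0.003, 0.2, 0, 0, 0.002], [0, -0.003, 0.33, 0, 0, 0.002], [0, -0.003, 0.43, 0, 0, 0.002], [0, -0.003, 0.43, 0, 0, 0.002]]]'

```text
clock: 3.9
eef_pos: [570.7, -27.9, 22.6]
tcp_rot: [-3.142, -0.009, 3.087]
contact_force: [-2.0, 0.5, -0.7]
opening: 1.001
```

Run:
```python
from h import *
s=sense(); print(s["eef_pos"],s["tcp_rot"],s["contact_force"])
f=optics.grab_frame("wrist"); cv2.imwrite("pics/w2.png",f["img"][:,:,::-1])
```

```text
[570.71821867 -27.91724955  22.57352855] [-3.14154114 -0.00851601  3.08669072] [-1.95589094  0.51863981 -0.68624814]
```

View pics/w2.png

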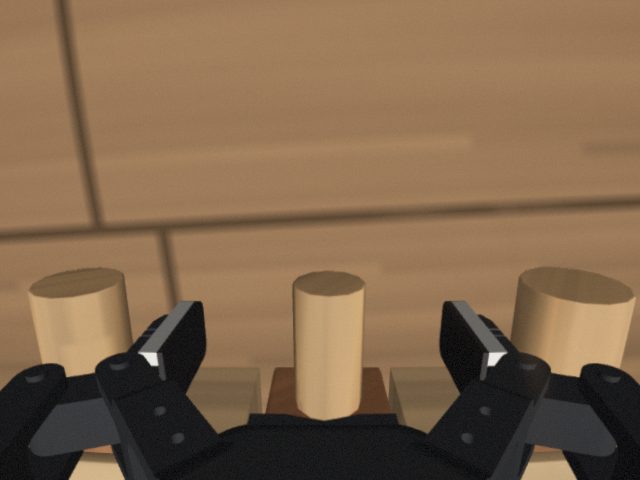

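The jaws straddle the middle tenon (328,345) and are clear of its neighbours. Closing.

Call:
carry_out --increments '[[[0, 0, 0, 0, 0, 0], [0, 0, 0, 0, 0, 0], [0, 0, 0, 0, 0, 0], [0, 0, 0, 0, 0, 0], [0, 0, 0, 0, 0, 0]]]' --hand 1 --squeeze 40

```text
clock: 4.37
eef_pos: [576.1, -27.6, 29.9]
tcp_rot: [3.142, 0.003, 3.089]
contact_force: [1.0, 0.8, 0.0]
opening: 0.301
```

Call:
carry_out --increments '[[[0, 0, 0, 0, 0, 0], [0, 0, 0, 0, 0, 0], [0, 0, 0, 0, 0, 0], [0, 0, 0, 0, 0, 0], [0, 0, 0, 0, 0, 0]]]'

```text
clock: 4.78
eef_pos: [575.9, -27.6, 29.6]
tcp_rot: [-3.142, 0.002, 3.09]
contact_force: [-1.8, -0.3, 9.8]
opening: 0.268
```

Run:
```python
from h import *
s=sense(); print(s["eef_pos"],s["tcp_rot"],s["contact_force"],s["opening"])
p,R=pose()
d=np.array([-np.cos(.05),np.sin(.05),0])*180
print(R.inv().apply(d)/400)
```

```text
[575.85632181 -27.56792992  29.61439503] [-3.14157838e+00  2.14885359e-03  3.08961880e+00] [-1.8062724  -0.27488011  9.80143447] 0.2679802099026831
[ 0.44999808 -0.00088825 -0.00096697]
```

Call:
carry_out --increments '[[[0.03, 0, 0, 0, 0, 0], [0.07, 0, 0, 0, 0, 0], [0.11, 0, 0, 0, 0, 0], [0.15, 0, 0, 0, 0, 0], [0.19, 0, 0, 0, 0, 0]]]'

```text
clock: 5.2
eef_pos: [501.0, -23.7, 29.5]
tcp_rot: [3.142, 0.006, 3.09]
contact_force: [3.2, 0.5, 5.1]
opening: 0.266
```

Call:
carry_out --increments '[[[0.04, 0, 0, 0, 0, 0], [0.09, 0, 0, 0, 0, 0], [0.14, 0, 0, 0, 0, 0], [0.19, 0, 0, 0, 0, 0], [0.24, 0, 0, 0, 0, 0]]]'

```text
clock: 5.62
eef_pos: [405.4, -18.7, 29.4]
tcp_rot: [3.142, 0.007, 3.09]
contact_force: [3.5, -0.1, 5.6]
opening: 0.265
```

Call:
carry_out --increments '[[[0.02, 0, 0, 0, 0, 0], [0.02, 0, 0, 0, 0, 0], [0.02, 0, 0, 0, 0, 0]]]'

```text
clock: 5.87
eef_pos: [394.8, -18.1, 29.2]
tcp_rot: [3.142, 0.0, 3.09]
contact_force: [-6.6, 0.4, 19.7]
opening: 0.266
```

Run:
```python
from h import *
s=sense(); print(s["eef_pos"],s["tcp_rot"],s["contact_force"],s["opening"])
f=optics.grab_frame("side"); cv2.imwrite("pics/s2.png",f["img"][:,:,::-1])
```

```text
[394.79195331 -18.13924671  29.22316454] [3.14158522e+00 4.11208661e-04 3.08962006e+00] [-6.5849399   0.36149008 19.74443402] 0.26596251770346135
```

View pics/s2.png

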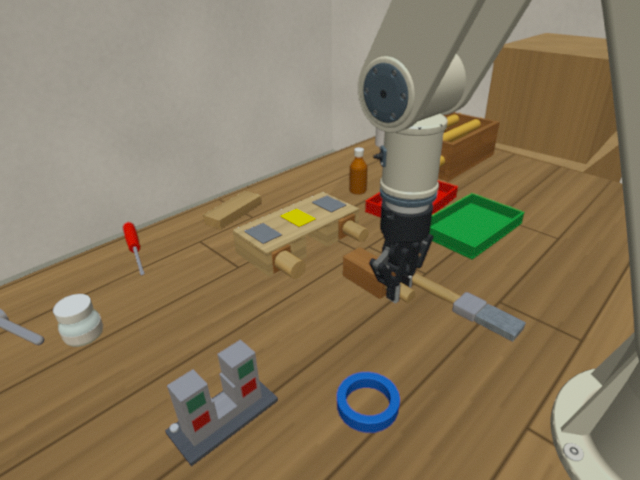

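The blank is out of the bay and on the bench, with its body at side (365,270) and the chisel just to the right. I'll release, lift and look.

Call:
carry_out --increments '[[[0, 0, 0, 0, 0, 0], [0, 0, 0, 0, 0, 0], [0, 0, 0, 0, 0, 0], [0, 0, 0, 0, 0, 0], [0, 0, 0, 0, 0, 0]]]' --hand 0

```text
clock: 6.33
eef_pos: [395.3, -18.2, 28.1]
tcp_rot: [3.142, 0.0, 3.09]
contact_force: [0.7, -0.2, 0.3]
opening: 0.948
```

Call:
carry_out --increments '[[[0, 0, -0.05, 0, 0, 0], [0, 0, -0.2, 0, 0, 0], [0, 0, -0.3, 0, 0, 0], [-0.1, 0, -0.4, 0, 0, 0], [-0.1, 0, -0.4, 0, 0, 0]]]'

```text
clock: 6.75
eef_pos: [436.9, -20.4, 191.8]
tcp_rot: [3.142, 0.004, 3.09]
contact_force: [1.5, -0.2, -0.0]
opening: 1.0
```

Call:
carry_out --increments '[[[0, 0, 0, 0, 0, 0], [0, 0, 0, 0, 0, 0], [0, 0, 0, 0, 0, 0]]]'

```text
clock: 7.0
eef_pos: [434.0, -20.2, 187.1]
tcp_rot: [-3.142, -0.002, 3.09]
contact_force: [0.2, 0.2, -0.7]
opening: 0.997
```

Run:
```python
from h import *
s=sense(); print(s["eef_pos"],s["tcp_rot"],s["contact_force"])
f=optics.grab_frame("wrist"); cv2.imwrite("pics/w3.png",f["img"][:,:,::-1])
X=cloud(f); np.save("w3.npy",X)
q=(abs(X[...,0]-460)<70)&(abs(X[...,1]+22)<45)&(X[...,2]>38)&(X[...,2]<50)
P=X[q]; print("top",len(P),rect(P),np.median(P[:,2]))
q=(X[...,0]>360)&(X[...,0]<412)&(abs(X[...,1]+20)<30)&(X[...,2]>12)&(X[...,2]<45)
P=X[q]; print("tenon",len(P),rect(P),P[:,2].max() if len(P) else 0)
```

```text
[433.96915838 -20.22257968 187.13921587] [-3.14159223e+00 -1.84214315e-03  3.08961314e+00] [ 0.21899667  0.21858692 -0.72094467]
top 7581 (array([459.7, -22.4]), array([44.1, 90.2]), 87.3) 44.651995598487325
tenon 2066 (array([391.4, -19.3]), array([23.8, 41.9]), 87.5) 36.64526565434897
```

View pics/w3.png

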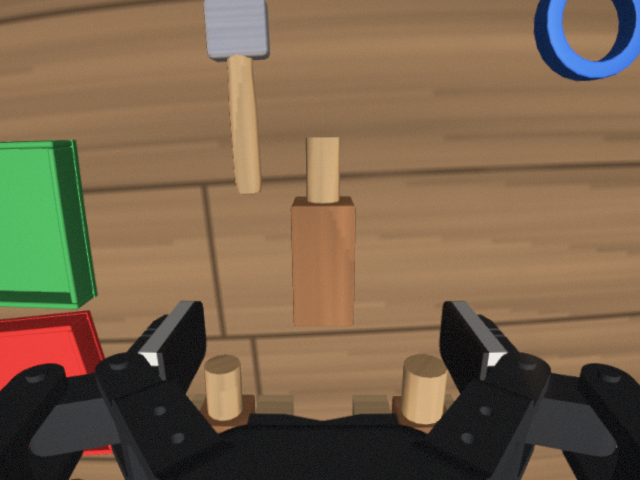

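Run:
```python
from h import *
plan([([459.5,-22.4,130],np.pi-0.048),([459.5,-22.4,26],np.pi-0.048)])
```

```text
[-0.0658, -0.0022, 0.1414, 0.0, -0.003, -0.0038] rows 1.5 -> [459.5 -22.4 130. ]
[0.0, -0.0, 0.26, -0.0, 0.0, 0.0] rows 2.5 -> [459.5 -22.4  26. ]
```

Call:
carry_out --increments '[[[-0.066, -0.002, 0.14, 0, 0, -0.004], [-0.066, -0.002, 0.2, 0, 0, -0.004], [-0.066, -0.002, 0.3, 0, 0, -0.004], [-0.066, -0.002, 0.395, 0, 0, -0.004], [-0.066, -0.002, 0.395, 0, 0, -0.004]]]'

```text
clock: 7.47
eef_pos: [454.6, -22.1, 22.6]
tcp_rot: [3.142, -0.015, 3.094]
contact_force: [-2.2, 0.0, 0.1]
opening: 0.999
```

Call:
carry_out --increments '[[[0, 0, 0, 0, 0, 0], [0, 0, 0, 0, 0, 0], [0, 0, 0, 0, 0, 0], [0, 0, 0, 0, 0, 0], [0, 0, 0, 0, 0, 0]]]'

```text
clock: 7.88
eef_pos: [462.8, -22.5, 32.1]
tcp_rot: [-3.142, 0.004, 3.094]
contact_force: [0.2, 0.2, 0.3]
opening: 0.999
```

Run:
```python
from h import *
s=sense(); print(s["eef_pos"],s["tcp_rot"],s["contact_force"])
f=optics.grab_frame("wrist"); cv2.imwrite("pics/w4.png",f["img"][:,:,::-1])
```

```text
[462.76941891 -22.50647131  32.05929067] [-3.14158376  0.00384926  3.09379722] [0.19748367 0.16709997 0.29376019]
```

View pics/w4.png

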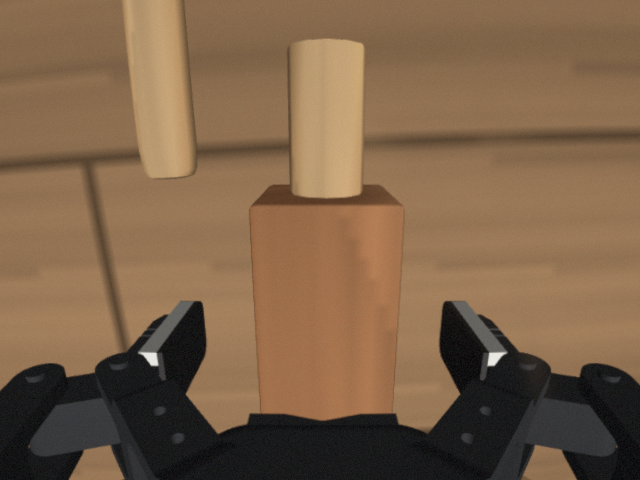

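Call:
carry_out --increments '[[[0.002, 0, 0.005, 0, 0, 0], [0.002, 0, 0.005, 0, 0, 0], [0.002, 0, 0.005, 0, 0, 0], [0.002, 0, 0.005, 0, 0, 0], [0.002, 0, 0.005, 0, 0, 0]]]' --hand 1 --squeeze 60

```text
clock: 8.35
eef_pos: [460.7, -22.4, 28.3]
tcp_rot: [3.142, 0.0, 3.094]
contact_force: [-1.2, 0.4, 6.5]
opening: 0.504
```

Call:
carry_out --increments '[[[0, 0, 0, 0, 0, 0], [0, 0, 0, 0, 0, 0], [0, 0, 0, 0, 0, 0], [0, 0, 0, 0, 0, 0], [0, 0, 0, 0, 0, 0]]]'

```text
clock: 8.77
eef_pos: [460.7, -22.4, 28.3]
tcp_rot: [3.142, 0.0, 3.094]
contact_force: [-2.3, 0.2, 7.7]
opening: 0.514
```

Run:
```python
from h import *
s=sense(); print(s["eef_pos"],s["tcp_rot"],s["contact_force"],s["opening"])
yaw=np.pi-0.01
plan([([461,-22.4,190],np.pi-0.048),([470,100,190],yaw),([487,319,190],yaw)])
```

```text
[460.72473621 -22.39869464  28.33271084] [3.14155971e+00 2.61528719e-05 3.09375690e+00] [-2.33864487  0.23239479  7.73234332] 0.5136364235386355
[-0.0007, 0.0, -0.4042, 0.0, 0.0, 0.0002] rows 3.9 -> [461.  -22.4 190. ]
[-0.0078, 0.3067, 0.0, -0.0, 0.0, -0.0363] rows 2.9 -> [470. 100. 190.]
[-0.0185, 0.2739, 0.0, 0.0, 0.0, 0.0] rows 2.6 -> [478.5 209.5 190. ]
[-0.0185, 0.2739, 0.0, 0.0, 0.0, 0.0] rows 2.6 -> [487. 319. 190.]
```

Call:
carry_out --increments '[[[0, 0, -0.05, 0, 0, 0], [0, 0, -0.15, 0, 0, 0], [0, 0, -0.25, 0, 0, 0], [0, 0, -0.35, 0, 0, 0], [0, 0, -0.4, 0, 0, 0]]]'

```text
clock: 9.18
eef_pos: [462.0, -22.5, 192.1]
tcp_rot: [-3.142, 0.004, 3.094]
contact_force: [1.3, -1.2, -1.6]
opening: 0.512
```

Call:
carry_out --increments '[[[-0.001, 0.05, 0, 0, 0, -0.01], [-0.004, 0.12, 0, 0, 0, -0.02], [-0.008, 0.2, 0, 0, 0, -0.036], [-0.008, 0.28, 0, 0, 0, -0.036], [-0.008, 0.307, 0, 0, 0, -0.036]]]'

```text
clock: 9.6
eef_pos: [469.8, 103.0, 188.1]
tcp_rot: [3.141, 0.0, 3.132]
contact_force: [0.3, -0.7, -1.5]
opening: 0.504
```

Call:
carry_out --increments '[[[-0.006, 0.09, 0, 0, 0, 0], [-0.013, 0.18, 0, 0, 0, 0], [-0.018, 0.27, 0, 0, 0, 0], [-0.024, 0.36, 0, 0, 0, 0], [-0.03, 0.45, 0, 0, 0, 0]]]'

```text
clock: 10.02
eef_pos: [483.1, 281.3, 187.7]
tcp_rot: [-3.141, -0.001, 3.132]
contact_force: [1.0, -0.9, -1.6]
opening: 0.507
```

Call:
carry_out --increments '[[[-0.004, 0.06, 0, 0, 0, 0], [-0.006, 0.09, 0, 0, 0, 0], [-0.006, 0.098, 0, 0, 0, 0], [-0.006, 0.098, 0, 0, 0, 0], [-0.006, 0.098, 0, 0, 0, 0]]]'

```text
clock: 10.43
eef_pos: [486.0, 317.8, 187.7]
tcp_rot: [-3.14, -0.001, 3.131]
contact_force: [-0.6, -0.3, -1.7]
opening: 0.511
```

Call:
carry_out --increments '[[[0, 0, 0, 0, 0, 0], [0, 0, 0, 0, 0, 0], [0, 0, 0, 0, 0, 0], [0, 0, 0, 0, 0, 0]]]'

```text
clock: 10.77
eef_pos: [486.5, 318.5, 188.2]
tcp_rot: [3.142, 0.0, 3.131]
contact_force: [0.2, -0.2, -2.2]
opening: 0.51
```

Run:
```python
from h import *
s=sense(); print(s["eef_pos"],s["tcp_rot"],s["contact_force"],s["opening"])
f=optics.grab_frame("wrist"); cv2.imwrite("pics/w5.png",f["img"][:,:,::-1])
X=cloud(f); np.save("w5.npy",X)
q=(abs(X[...,0]-417)<40)&(abs(X[...,1]-319)<80)&(X[...,2]>80)&(X[...,2]<98)
print("gauge",q.sum(),rect(X[q]),np.median(X[q][:,2]))
q=(abs(X[...,0]-417)<70)&(abs(X[...,1]-319)<80)&(X[...,2]>170)&(X[...,2]<240)
print("tenon",q.sum(),rect(X[q]),X[q][:,2].max())
f=optics.grab_frame("side"); cv2.imwrite("pics/s5.png",f["img"][:,:,::-1])
```

```text
[486.49096397 318.45094997 188.1889732 ] [3.14158372e+00 8.68046687e-05 3.13058553e+00] [ 0.18744773 -0.15780814 -2.16707331] 0.5096873177900225
gauge 6356 (array([416.6, 317.7]), array([100.6,  30.9]), 89.1) 90.70425740331189
tenon 57242 (array([441.3, 317.8]), array([120.1,  91.4]), 90.0) 239.99812864742458
```

View pics/w5.png

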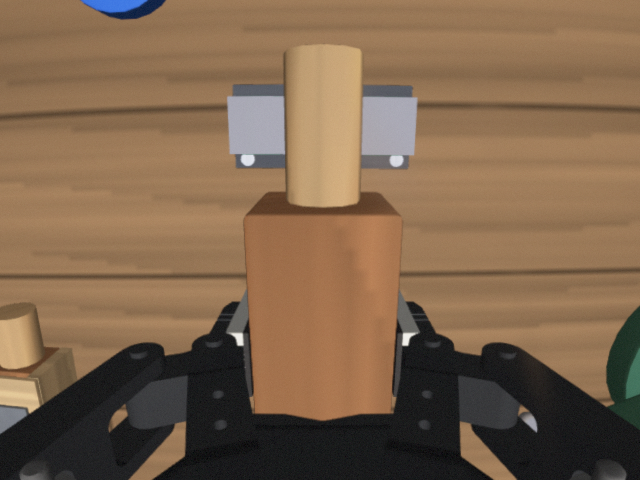

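View pics/s5.png

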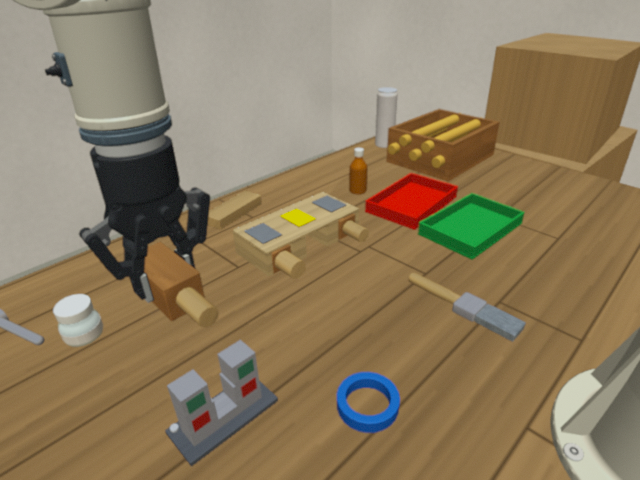

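```bash
cat >> h.py <<'E'
def rel(X,ztop):
    """tenon (axis height approx ztop-12) and gauge measures from wrist cloud"""
    q=(X[...,0]>380)&(X[...,0]<435)&(abs(X[...,1]-319)<25)&(X[...,2]>ztop-9)&(X[...,2]<ztop+8)
    P=X[q]; print("tenon",len(P),rect(P),"x",P[:,0].min(),P[:,0].max())
    xs=np.arange(P[:,0].min()+2,P[:,0].max()-4,4); mids=[]
    for a in xs:
        m=P[(P[:,0]>=a)&(P[:,0]<a+4)]; t=np.percentile(m[:,2],95); mids.append((a+2,(m[:,1].min()+m[:,1].max())/2,t))
    mids=np.array(mids); fy=np.polyfit(mids[:,0],mids[:,1],1); fz=np.polyfit(mids[:,0],mids[:,2],1)
    print("tenon axis y at 417:",np.polyval(fy,417),"yaw",fy[0],"top z at 417",np.polyval(fz,417),"pitch slope",fz[0])
    q=(abs(X[...,0]-417)<30)&(abs(X[...,1]-319)<70)&(X[...,2]>84)&(X[...,2]<96)
    P=X[q]; c,s,a=rect(P); print("gauge",c,s,a,"z",np.median(P[:,2]))
    y=P[:,1]; print(" outer",np.percentile(y,[0.3,99.7]),"inner",y[y<c[1]].max(),y[y>c[1]].min(),"x",np.percentile(P[:,0],[1,99]))
E
python3 - <<'E'
from h import *
rel(np.load("w5.npy"),194)
E
```

```text
tenon 10585 (array([415.3, 318.4]), array([23.3, 39.4]), 89.9) x 395.58299754536574 434.9911296809036
tenon axis y at 417: 318.33822679145254 yaw -0.005634461990613112 top z at 417 194.82128413829608 pitch slope -3.651754182760095e-05
gauge [416.6 317.7] [100.6  30.8] 89.1 z 90.70506711111108
 outer [267.89410814 367.63331775] inner 297.67946768249317 338.81025260937975 x [401.10983429 431.53479969]
```

Call:
carry_out --increments '[[[0.002, 0, 0.04, 0, 0, 0.005], [0.002, 0, 0.08, 0, 0, 0.005], [0.002, 0, 0.12, 0, 0, 0.005], [0.002, 0, 0.15, 0, 0, 0.005], [0.002, 0, 0.165, 0, 0, 0.005]]]'

```text
clock: 11.28
eef_pos: [484.9, 318.7, 120.5]
tcp_rot: [-3.14, -0.002, 3.126]
contact_force: [0.2, -0.4, -1.6]
opening: 0.509
```

Call:
carry_out --increments '[[[0, 0, 0, 0, 0, 0], [0, 0, 0, 0, 0, 0], [0, 0, 0, 0, 0, 0], [0, 0, 0, 0, 0, 0], [0, 0, 0, 0, 0, 0]]]'

```text
clock: 11.7
eef_pos: [486.0, 319.4, 122.8]
tcp_rot: [3.141, 0.001, 3.126]
contact_force: [-1.0, -0.0, -1.8]
opening: 0.508
```

Run:
```python
from h import *
s=sense(); print(s["eef_pos"],s["tcp_rot"],s["contact_force"],s["opening"])
f=optics.grab_frame("wrist"); cv2.imwrite("pics/w6.png",f["img"][:,:,::-1])
X=cloud(f); np.save("w6.npy",X)
rel(X,s["eef_pos"][2]-6.3+12)
f=optics.grab_frame("side"); cv2.imwrite("pics/s6.png",cv2.resize(f["img"][280:480,120:360,::-1],None,fx=3,fy=3))
```

```text
[485.95401424 319.4397763  122.83402136] [3.14083542e+00 1.11505022e-03 3.12628344e+00] [-1.02414138 -0.04429291 -1.8330677 ] 0.5084059101076048
tenon 10731 (array([415.1, 319.5]), array([23.2, 39.9]), 89.5) x 395.1492064167941 434.99721318497484
tenon axis y at 417: 319.49871309032335 yaw -0.012631951160220678 top z at 417 129.426185177249 pitch slope -0.0009481581890791158
gauge [416.2 317.7] [100.9  30.2] 89.1 z 90.72693864311951
 outer [267.95932603 367.58336626] inner 301.7792795891094 334.15050231758346 x [401.19758244 431.18551115]
```

View pics/w6.png

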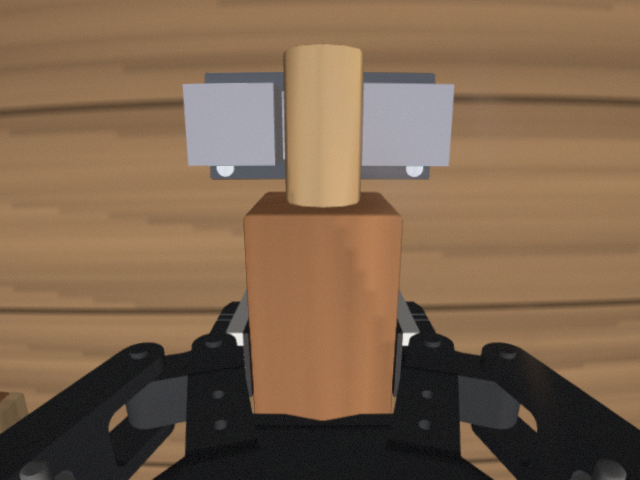

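View pics/s6.png

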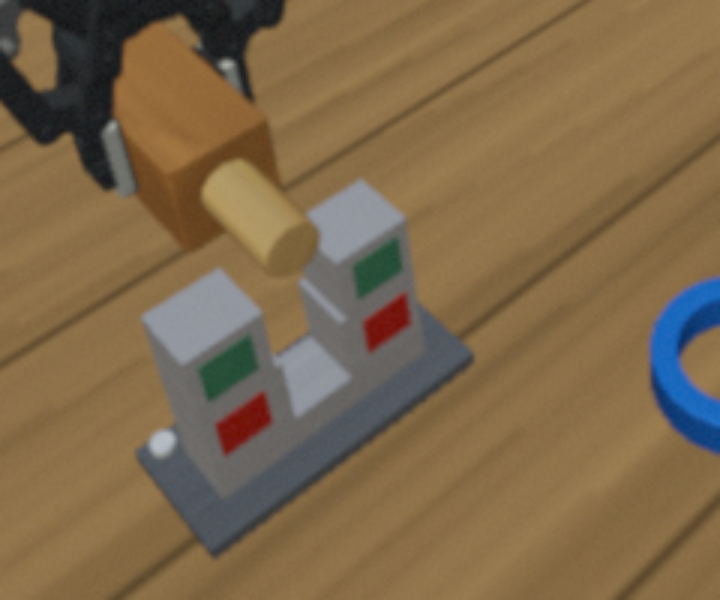

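Call:
carry_out --increments '[[[0.002, 0, 0.02, 0, 0, 0], [0.002, 0, 0.02, 0, 0, 0], [0.002, 0, 0.02, 0, 0, 0], [0.002, 0, 0.02, 0, 0, 0], [0.002, 0, 0.02, 0, 0, 0]]]'

```text
clock: 12.22
eef_pos: [484.8, 319.2, 114.0]
tcp_rot: [-3.142, -0.0, 3.126]
contact_force: [-0.4, -0.7, -0.7]
opening: 0.508
```

Call:
carry_out --increments '[[[0, 0, 0, 0, 0, 0], [0, 0, 0, 0, 0, 0], [0, 0, 0, 0, 0, 0], [0, 0, 0, 0, 0, 0], [0, 0, 0, 0, 0, 0]]]'

```text
clock: 12.63
eef_pos: [484.8, 319.2, 114.1]
tcp_rot: [3.142, 0.0, 3.126]
contact_force: [-0.1, -0.5, -1.9]
opening: 0.505
```

Run:
```python
from h import *
for i in range(2):
    s=sense(); print(s["eef_pos"],s["tcp_rot"],s["contact_force"],s["opening"])
    f=optics.grab_frame("wrist"); 
    X=cloud(f); rel(X,s["eef_pos"][2]-6.3+12)
cv2.imwrite("pics/w7.png",f["img"][:,:,::-1])
```

```text
[484.76949487 319.16005336 114.0846036 ] [3.14155158e+00 6.03656144e-05 3.12623474e+00] [-0.12846443 -0.5252413  -1.87551749] 0.5053398801166425
tenon 11051 (array([414.5, 319.3]), array([23.2, 41.1]), 89.2) x 393.9264845073818 434.9979107631098
tenon axis y at 417: 319.28567663774595 yaw -0.013666710774918135 top z at 417 120.72984655362593 pitch slope -0.0009638288236538686
gauge [420.5 317.7] [100.8  38.8] 89.1 z 90.71972828437586
 outer [267.96676551 367.63406249] inner 305.54625013060763 332.51502547413855 x [401.27042144 431.97594075]
[484.76636354 319.17264104 114.09592377] [3.14153752e+00 8.64801330e-05 3.12625069e+00] [-0.1515415  -0.08217706 -1.36269188] 0.5114700281706273
tenon 11019 (array([414.6, 319.4]), array([23.3, 41.1]), 89.2) x 393.99265637353443 434.991115181624
tenon axis y at 417: 319.28377440700456 yaw -0.013331862900464961 top z at 417 120.69592827372429 pitch slope -0.001439982240589261
gauge [420.4 317.6] [100.9  38.8] 89.0 z 90.71494025633915
 outer [267.90806816 367.60002182] inner 305.45966048255775 332.44007551652356 x [401.25723957 431.93418203]
```

View pics/w7.png

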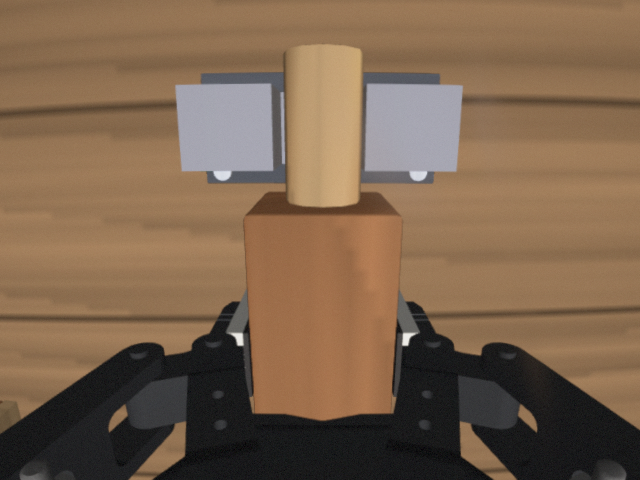

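Call:
carry_out --increments '[[[0, -0.004, 0, 0, 0, 0.002], [0, -0.004, 0, 0, 0, 0.002], [0, -0.004, 0, 0, 0, 0.002], [0, -0.004, 0, 0, 0, 0.002], [0, -0.004, 0, 0, 0, 0.002]]]'

```text
clock: 13.15
eef_pos: [484.7, 317.6, 114.1]
tcp_rot: [3.142, 0.0, 3.124]
contact_force: [-0.3, -0.3, -2.5]
opening: 0.507
```

Run:
```python
from h import *
s=sense(); print(s["eef_pos"],s["tcp_rot"],s["contact_force"],s["opening"])
f=optics.grab_frame("wrist"); 
X=cloud(f); rel(X,s["eef_pos"][2]-6.3+12)
```

```text
[484.72797983 317.55979559 114.05653994] [3.14156985e+00 3.61372663e-05 3.12413570e+00] [-0.33741462 -0.25972585 -2.49753473] 0.5071871723264033
tenon 11046 (array([414.5, 317.9]), array([23.2, 41.3]), 89.3) x 393.79577005490853 434.99118044035356
tenon axis y at 417: 317.81940163211 yaw -0.014364557552947348 top z at 417 120.70293478066507 pitch slope -0.0002508976606384136
gauge [420.5 317.8] [101.   38.7] 89.0 z 90.72022206197207
 outer [268.00349275 367.60510845] inner 303.89248946148916 330.9489697237413 x [401.19739247 431.54755313]
```

Call:
carry_out --increments '[[[0, 0, 0.01, 0, 0, 0], [0, 0, 0.02, 0, 0, 0], [0, 0, 0.03, 0, 0, 0], [0, 0, 0.04, 0, 0, 0], [0, 0, 0.05, 0, 0, 0]]]'

```text
clock: 13.62
eef_pos: [484.6, 317.5, 93.4]
tcp_rot: [-3.141, -0.0, 3.124]
contact_force: [0.6, -0.2, -1.3]
opening: 0.505
```

Past the mouth freely. Continuing.

Call:
carry_out --increments '[[[0, 0, 0.01, 0, 0, 0], [0, 0, 0.02, 0, 0, 0], [0, 0, 0.03, 0, 0, 0], [0, 0, 0.04, 0, 0, 0], [0, 0, 0.05, 0, 0, 0]]]'

```text
clock: 14.03
eef_pos: [484.7, 317.6, 73.6]
tcp_rot: [-3.142, -0.0, 3.124]
contact_force: [-0.7, 0.1, -1.4]
opening: 0.513
```

Call:
carry_out --increments '[[[0, 0, 0.01, 0, 0, 0], [0, 0, 0.02, 0, 0, 0], [0, 0, 0.03, 0, 0, 0], [0, 0, 0.04, 0, 0, 0], [0, 0, 0.05, 0, 0, 0]]]'

```text
clock: 14.45
eef_pos: [484.7, 317.6, 53.6]
tcp_rot: [3.142, -0.0, 3.124]
contact_force: [0.7, 0.5, -1.6]
opening: 0.507
```

Call:
carry_out --increments '[[[0, 0, 0.004, 0, 0, 0], [0, 0, 0.008, 0, 0, 0], [0, 0, 0.012, 0, 0, 0], [0, 0, 0.016, 0, 0, 0], [0, 0, 0.018, 0, 0, 0]]]'

```text
clock: 14.87
eef_pos: [484.7, 317.6, 46.7]
tcp_rot: [3.142, 0.0, 3.124]
contact_force: [0.2, -0.6, -2.1]
opening: 0.508
```

Expected stop is at TCP z ≈ 42. Small steps now.

Call:
carry_out --increments '[[[0, 0, 0.002, 0, 0, 0], [0, 0, 0.004, 0, 0, 0], [0, 0, 0.006, 0, 0, 0], [0, 0, 0.007, 0, 0, 0], [0, 0, 0.008, 0, 0, 0]]]'

```text
clock: 15.28
eef_pos: [484.8, 317.6, 43.6]
tcp_rot: [3.142, 0.0, 3.124]
contact_force: [-0.5, -0.5, -1.2]
opening: 0.509
```

Call:
carry_out --increments '[[[0, 0, 0.001, 0, 0, 0], [0, 0, 0.002, 0, 0, 0], [0, 0, 0.003, 0, 0, 0], [0, 0, 0.003, 0, 0, 0]]]'

```text
clock: 15.62
eef_pos: [484.7, 317.6, 42.4]
tcp_rot: [-3.142, -0.0, 3.124]
contact_force: [0.3, 0.5, -1.4]
opening: 0.505
```

Call:
carry_out --increments '[[[0, 0, 0.001, 0, 0, 0], [0, 0, 0.002, 0, 0, 0], [0, 0, 0.002, 0, 0, 0]]]'

```text
clock: 15.87
eef_pos: [484.8, 317.6, 42.0]
tcp_rot: [3.142, 0.0, 3.124]
contact_force: [-0.9, -1.2, 5.1]
opening: 0.501
```

Call:
carry_out --increments '[[[0, 0, 0.001, 0, 0, 0], [0, 0, 0.002, 0, 0, 0], [0, 0, 0.002, 0, 0, 0]]]'

```text
clock: 16.12
eef_pos: [484.9, 317.6, 41.5]
tcp_rot: [3.141, 0.0, 3.124]
contact_force: [-1.2, -1.5, 7.9]
opening: 0.507
```

Contact: Fz rises from −1.5 to +8 N at TCP z≈42, so the axis is ≈36 and the tenon is on the slot's bottom. Holding and checking.

Call:
carry_out --increments '[[[0, 0, 0, 0, 0, 0], [0, 0, 0, 0, 0, 0], [0, 0, 0, 0, 0, 0], [0, 0, 0, 0, 0, 0], [0, 0, 0, 0, 0, 0]]]'

```text
clock: 16.53
eef_pos: [485.0, 317.7, 41.6]
tcp_rot: [3.141, 0.0, 3.124]
contact_force: [-1.3, -0.5, 6.9]
opening: 0.511
```

Call:
carry_out --increments '[[[0, 0, 0, 0, 0, 0], [0, 0, 0, 0, 0, 0], [0, 0, 0, 0, 0, 0], [0, 0, 0, 0, 0, 0], [0, 0, 0, 0, 0, 0]]]'

```text
clock: 16.95
eef_pos: [484.9, 317.7, 41.6]
tcp_rot: [3.141, 0.0, 3.124]
contact_force: [-1.1, -2.3, 7.5]
opening: 0.511
```

Call:
carry_out --increments '[[[0, 0, 0, 0, 0, 0], [0, 0, 0, 0, 0, 0], [0, 0, 0, 0, 0, 0], [0, 0, 0, 0, 0, 0], [0, 0, 0, 0, 0, 0]]]'

```text
clock: 17.37
eef_pos: [484.9, 317.7, 41.5]
tcp_rot: [3.141, 0.0, 3.124]
contact_force: [-1.4, -1.2, 7.9]
opening: 0.511
```

Run:
```python
from h import *
s=sense(); print(s["eef_pos"],s["tcp_rot"],s["contact_force"],s["opening"])
f=optics.grab_frame("wrist"); cv2.imwrite("pics/w8.png",f["img"][:,:,::-1])
X=cloud(f); rel(X,48)
f=optics.grab_frame("side"); cv2.imwrite("pics/s8.png",cv2.resize(f["img"][280:480,120:360,::-1],None,fx=3,fy=3))
```

```text
[484.94997702 317.65690774  41.54581154] [3.14138382e+00 3.55699630e-04 3.12424032e+00] [-1.42734355 -1.15726722  7.85480529] 0.5109598731447113
tenon 12704 (array([414.6, 317.8]), array([27.6, 40.9]), 89.6) x 394.1303302708669 434.9999454128324
tenon axis y at 417: 317.8062295853642 yaw -0.01660647812039664 top z at 417 50.95732890584314 pitch slope 0.034829872003922784
gauge [416.1 317.9] [102.3  30.7] 89.0 z 90.69463231300773
 outer [267.95162431 367.71997087] inner 302.0502562451572 333.6422431785483 x [401.12438052 431.11045328]
```

View pics/s8.png

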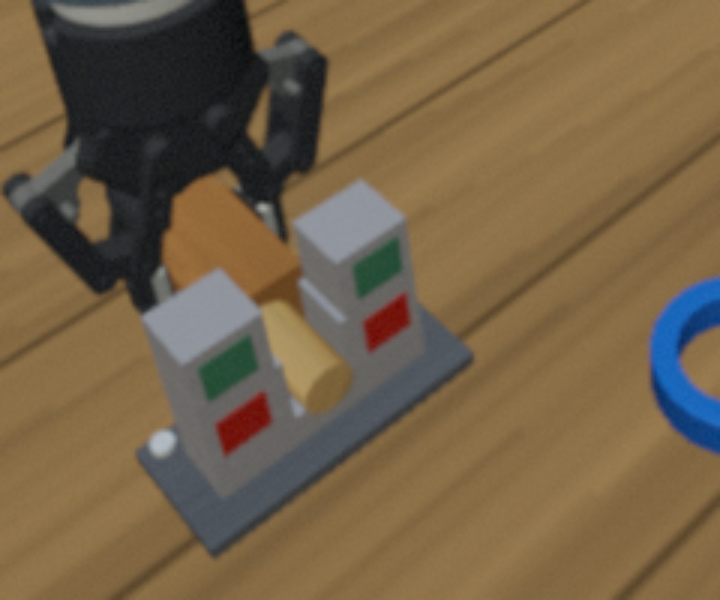

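View pics/w8.png

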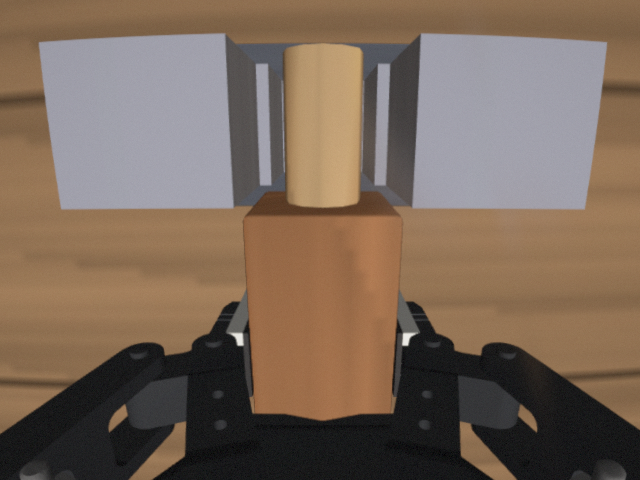

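The tenon lies on the bottom of the red gap, well below the step ledges at wrist (264,124) and (383,124), so the blank is undersized and goes in the red tray. Lifting out.

Call:
carry_out --increments '[[[0, 0, -0.02, 0, 0, 0], [0, 0, -0.06, 0, 0, 0], [0, 0, -0.12, 0, 0, 0], [0, 0, -0.18, 0, 0, 0], [0, 0, -0.25, 0, 0, 0]]]'

```text
clock: 17.88
eef_pos: [484.1, 317.2, 141.4]
tcp_rot: [-3.141, -0.001, 3.124]
contact_force: [0.1, 0.4, -1.6]
opening: 0.507
```

Call:
carry_out --increments '[[[0, 0, -0.06, 0, 0, 0], [0, 0, -0.12, 0, 0, 0], [0, 0, -0.16, 0, 0, 0], [0, 0, -0.16, 0, 0, 0]]]'

```text
clock: 18.22
eef_pos: [486.3, 318.7, 208.9]
tcp_rot: [3.138, 0.005, 3.124]
contact_force: [0.4, 1.5, -0.8]
opening: 0.508
```

Run:
```python
from h import *
s=sense(); print(s["eef_pos"],s["tcp_rot"],s["contact_force"],s["opening"])
plan([([500,130,200],np.pi-0.35),([560,-200,200],np.pi/2+0.4),([579,-342,150],np.pi/2+0.08)],stepdeg=32,stepmm=185)
```

```text
[486.34103877 318.68459301 208.88635427] [3.13804721 0.00515071 3.12417336] [ 0.41210099  1.52001239 -0.79399471] 0.507562613425428
[-0.0211, -0.2356, 0.0104, 0.0021, 0.0022, 0.1588] rows 2.3 -> [493.2 224.3 204.4]
[-0.0598, -0.2288, 0.0108, 0.0021, 0.0022, 0.1588] rows 2.3 -> [500. 130. 200.]
[-0.2119, -0.3618, -0.0, -0.0, -0.0, 0.3919] rows 4.0 -> [530. -35. 200.]
[-0.3386, -0.2472, -0.0, 0.0, -0.0, 0.3919] rows 4.0 -> [ 560. -200.  200.]
[-0.3455, -0.0945, 0.125, 0.0, -0.0, 0.3056] rows 3.6 -> [ 579. -342.  150.]
```

Call:
carry_out --increments '[[[-0.01, -0.08, 0.01, 0, 0, 0.05], [-0.02, -0.16, 0.01, 0, 0, 0.1], [-0.02, -0.236, 0.01, 0, 0, 0.159], [-0.021, -0.236, 0.01, 0, 0, 0.159]]]'

```text
clock: 18.55
eef_pos: [490.0, 218.6, 199.5]
tcp_rot: [-3.138, -0.002, 2.952]
contact_force: [-0.1, -0.9, -2.3]
opening: 0.511
```

Call:
carry_out --increments '[[[-0.02, -0.08, 0.01, 0, 0, 0.05], [-0.04, -0.16, 0.01, 0, 0, 0.1], [-0.06, -0.229, 0.01, 0, 0, 0.159], [-0.06, -0.229, 0.01, 0, 0, 0.159]]]'

```text
clock: 18.88
eef_pos: [497.6, 124.7, 195.8]
tcp_rot: [-3.139, -0.001, 2.786]
contact_force: [-0.7, 0.2, -0.8]
opening: 0.508
```

Call:
carry_out --increments '[[[-0.04, -0.07, 0, 0, 0, 0.08], [-0.08, -0.14, 0, 0, 0, 0.16], [-0.13, -0.22, 0, 0, 0, 0.24], [-0.17, -0.29, 0, 0, 0, 0.32], [-0.212, -0.362, 0, 0, 0, 0.392]]]'

```text
clock: 19.3
eef_pos: [528.0, -37.6, 196.1]
tcp_rot: [-3.141, -0.001, 2.377]
contact_force: [0.7, 0.5, -2.1]
opening: 0.507
```

Call:
carry_out --increments '[[[-0.07, -0.05, 0, 0, 0, 0.08], [-0.14, -0.1, 0, 0, 0, 0.16], [-0.21, -0.15, 0, 0, 0, 0.24], [-0.28, -0.2, 0, 0, 0, 0.32], [-0.339, -0.247, 0, 0, 0, 0.392]]]'

```text
clock: 19.72
eef_pos: [558.6, -203.2, 196.0]
tcp_rot: [-3.141, -0.0, 1.966]
contact_force: [0.3, -0.0, -1.3]
opening: 0.505
```

Call:
carry_out --increments '[[[-0.08, -0.02, 0, 0, 0, 0.07], [-0.16, -0.05, 0, 0, 0, 0.14], [-0.24, -0.07, 0, 0, 0, 0.21], [-0.3, -0.085, 0, 0, 0, 0.28], [-0.345, -0.095, 0, 0, 0, 0.306]]]'

```text
clock: 20.13
eef_pos: [576.9, -345.4, 195.7]
tcp_rot: [-3.141, -0.0, 1.645]
contact_force: [0.1, 0.5, -1.4]
opening: 0.508
```

Call:
carry_out --increments '[[[0, 0, 0, 0, 0, 0], [0, 0, 0, 0, 0, 0], [0, 0, 0, 0, 0, 0], [0, 0, 0, 0, 0, 0], [0, 0, 0, 0, 0, 0]]]'

```text
clock: 20.55
eef_pos: [577.0, -342.3, 196.7]
tcp_rot: [-3.141, -0.0, 1.651]
contact_force: [0.3, 0.4, -1.4]
opening: 0.508
```

Run:
```python
from h import *
s=sense(); print(s["eef_pos"],s["tcp_rot"],s["contact_force"],s["opening"],s["qpos"])
f=optics.grab_frame("wrist"); cv2.imwrite("pics/w9.png",f["img"][:,:,::-1])
X=cloud(f); I=f["img"].astype(int); m=(I[...,0]>120)&(I[...,1]<70)&(X[...,2]>22)&(X[...,2]<38)
print("rim seen",rect(X[m]),X[m].min(0),X[m].max(0))
f=optics.grab_frame("scene"); cv2.imwrite("pics/sc9.png",f["img"][:,:,::-1])
plan([([579,-342,60],np.pi/2+0.08)])
```

```text
[ 576.98278968 -342.34387076  196.70454352] [-3.14127140e+00 -4.04505871e-04  1.65118697e+00] [ 0.29682866  0.35358943 -1.44057354] 0.5079195646955831 [-5.37808453e-01  4.76389268e-01  1.57755706e+00  1.61954770e-04
  1.08814256e+00 -6.18274365e-01]
rim seen (array([ 575.1, -312.5]), array([129.4, 178.2]), 4.3) [ 504.66001923 -406.10909313   22.05235584] [ 645.16850635 -219.37150058   33.38295238]
[0.0012, 0.0048, 0.3424, 0.0, -0.0001, 0.0001] rows 3.3 -> [ 579. -342.   60.]
```

View pics/w9.png

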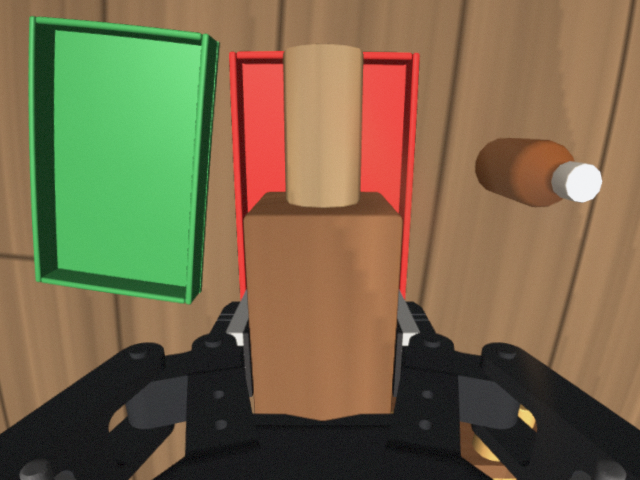

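View pics/sc9.png

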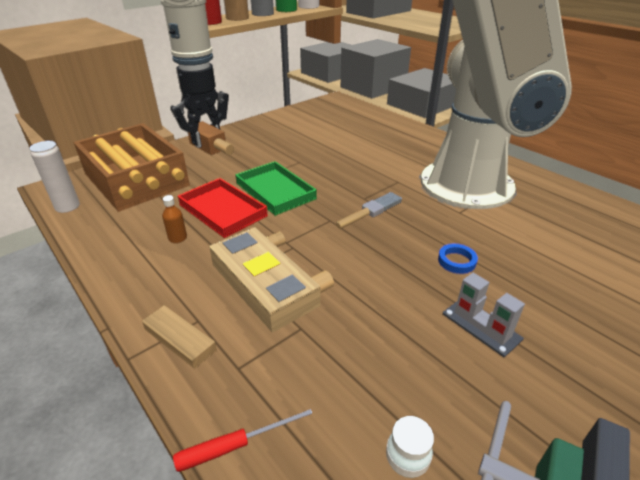

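Run:
```python
from h import *
f=optics.grab_frame("scene"); X=cloud(f)
m=(X[...,2]>40)&(X[...,2]<160)&(X[...,0]>480)&(X[...,0]<900)&(X[...,1]<-370)&(X[...,1]>-800)
u=np.arange(640)[None]; m&=(u<190)
P=X[m]; print(len(P),P.min(0),P.max(0)); print(P[np.argmin(P[:,0])],P[np.argmax(P[:,1])],rect(P))
d=np.hypot(P[:,0]-579,P[:,1]+342); print(d.min(),P[d.argmin()])
```

```text
6355 [ 580.93893539 -770.68752984   40.09363338] [ 899.92517768 -465.30557041  159.99965788]
[ 580.93893539 -493.17520217   62.58403539] [ 711.51409224 -465.30557041   82.99350627] (array([ 740.9, -617.5]), array([318.5, 305.1]), 0.4)
128.65580143258856 [ 605.70644668 -467.85341055   45.99263183]
```

The box is ≥125 mm away, so it's clear. Lowering.

Call:
carry_out --increments '[[[0, 0.002, 0.06, 0, 0, 0], [0, 0.004, 0.14, 0, 0, 0], [0, 0.004, 0.22, 0, 0, 0], [0, 0.004, 0.29, 0, 0, 0], [0, 0.004, 0.34, 0, 0, 0]]]'

```text
clock: 21.12
eef_pos: [577.6, -342.4, 58.3]
tcp_rot: [-3.14, -0.001, 1.65]
contact_force: [-0.1, 1.1, -1.8]
opening: 0.509
```

Call:
carry_out --increments '[[[0, 0, 0, 0, 0, 0], [0, 0, 0, 0, 0, 0], [0, 0, 0, 0, 0, 0], [0, 0, 0, 0, 0, 0], [0, 0, 0, 0, 0, 0]]]'

```text
clock: 21.53
eef_pos: [579.6, -344.0, 62.8]
tcp_rot: [3.139, 0.002, 1.65]
contact_force: [1.1, -0.3, -1.6]
opening: 0.51
```

Run:
```python
from h import *
s=sense(); print(s["eef_pos"],s["tcp_rot"],s["contact_force"],s["opening"])
f=optics.grab_frame("wrist"); cv2.imwrite("pics/w10.png",f["img"][:,:,::-1])
```

```text
[ 579.60178171 -343.95498769   62.78889461] [3.13918688e+00 1.69848194e-03 1.64972675e+00] [ 1.09475659 -0.26077069 -1.63522401] 0.509717962862098
```

View pics/w10.png

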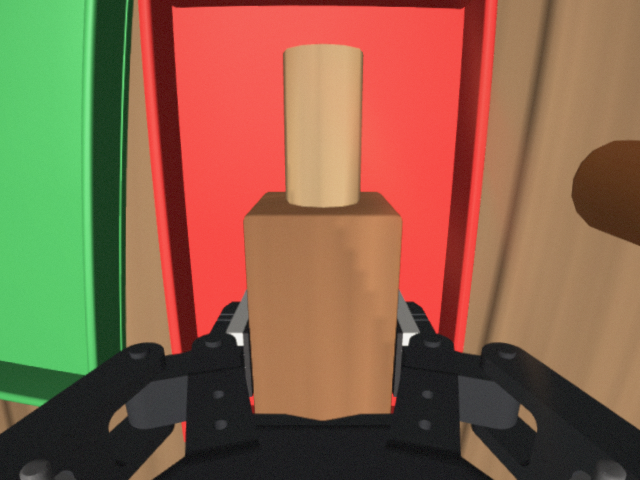

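Call:
carry_out --increments '[[[0, 0, 0.012, 0, 0, 0], [0, 0, 0.025, 0, 0, 0], [0, 0, 0.038, 0, 0, 0], [0, 0, 0.05, 0, 0, 0], [0, 0, 0.057, 0, 0, 0]]]'

```text
clock: 22.0
eef_pos: [578.1, -343.1, 36.9]
tcp_rot: [-3.141, -0.001, 1.65]
contact_force: [0.1, 0.3, -1.1]
opening: 0.508
```

Call:
carry_out --increments '[[[0, 0, 0.001, 0, 0, 0], [0, 0, 0.001, 0, 0, 0], [0, 0, 0.001, 0, 0, 0], [0, 0, 0.001, 0, 0, 0]]]'

```text
clock: 22.33
eef_pos: [578.7, -343.5, 37.8]
tcp_rot: [3.141, 0.0, 1.65]
contact_force: [0.5, -0.1, -1.3]
opening: 0.51
```

Expected contact at TCP z≈33.

Call:
carry_out --increments '[[[0, 0, 0.002, 0, 0, 0], [0, 0, 0.004, 0, 0, 0], [0, 0, 0.006, 0, 0, 0], [0, 0, 0.008, 0, 0, 0], [0, 0, 0.009, 0, 0, 0]]]'

```text
clock: 22.75
eef_pos: [578.5, -343.3, 33.9]
tcp_rot: [-3.141, -0.0, 1.65]
contact_force: [0.3, 0.4, -2.0]
opening: 0.505
```

Call:
carry_out --increments '[[[0, 0, 0.001, 0, 0, 0], [0, 0, 0.002, 0, 0, 0], [0, 0, 0.002, 0, 0, 0], [0, 0, 0.002, 0, 0, 0]]]'

```text
clock: 23.08
eef_pos: [578.5, -343.3, 33.5]
tcp_rot: [-3.142, -0.0, 1.65]
contact_force: [-2.0, 1.5, 4.6]
opening: 0.506
```

Touching the tray floor. Releasing with a partial opening.

Call:
carry_out --increments '[[[0, 0, 0, 0, 0, 0], [0, 0, 0, 0, 0, 0], [0, 0, 0, 0, 0, 0], [0, 0, 0, 0, 0, 0], [0, 0, 0, 0, 0, 0]]]' --hand 0.25

```text
clock: 23.5
eef_pos: [578.6, -343.4, 33.2]
tcp_rot: [3.142, 0.0, 1.65]
contact_force: [0.6, 0.2, -0.6]
opening: 0.751
```

Call:
carry_out --increments '[[[0, 0, 0, 0, 0, 0], [0, 0, -0.03, 0, 0, 0], [0, 0, -0.1, 0, 0, 0], [0, 0, -0.2, 0, 0, 0], [0, 0, -0.3, 0, 0, 0]]]'

```text
clock: 23.92
eef_pos: [577.9, -342.9, 154.4]
tcp_rot: [-3.14, -0.001, 1.65]
contact_force: [0.4, -0.9, 0.4]
opening: 0.75
```

Call:
carry_out --increments '[[[0, 0, -0.1, 0, 0, 0], [0, 0, -0.2, 0, 0, 0], [0, 0, -0.2, 0, 0, 0], [0, 0, -0.2, 0, 0, 0], [0, 0, -0.2, 0, 0, 0]]]'

```text
clock: 24.33
eef_pos: [578.3, -343.2, 233.7]
tcp_rot: [3.141, 0.0, 1.65]
contact_force: [-0.9, 0.2, -1.1]
opening: 0.75
```

Run:
```python
from h import *
s=sense(); print(s["clock"],s["eef_pos"],s["tcp_rot"],s["contact_force"],s["opening"])
f=optics.grab_frame("wrist"); cv2.imwrite("pics/w11.png",f["img"][:,:,::-1])
X=cloud(f); q=(abs(X[...,0]-578)<50)&(abs(X[...,1]+342)<70)&(X[...,2]>40)&(X[...,2]<60); print(rect(X[q]),np.median(X[q][:,2]))
f=optics.grab_frame("scene"); cv2.imwrite("pics/sc11.png",f["img"][:,:,::-1])
```

```text
24.3333 [ 578.30145519 -343.19006968  233.74040174] [3.14121482e+00 2.57780009e-04 1.64974907e+00] [-0.90494183  0.21655848 -1.11574306] 0.7504265542674216
(array([ 577.5, -330.4]), array([ 44.1, 116.2]), 4.5) 49.69912741819948
```

View pics/w11.png

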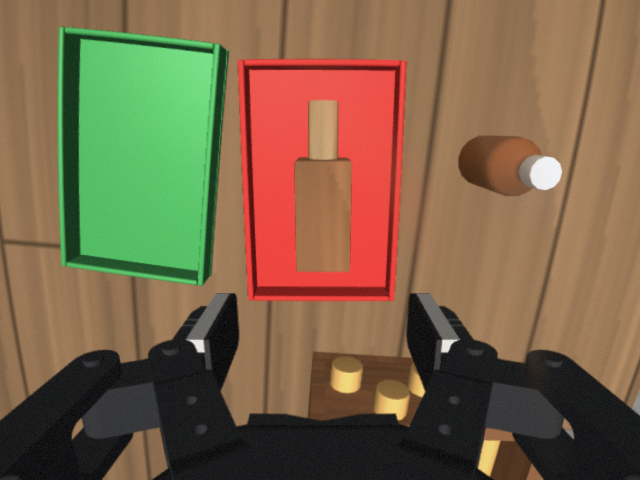

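View pics/sc11.png

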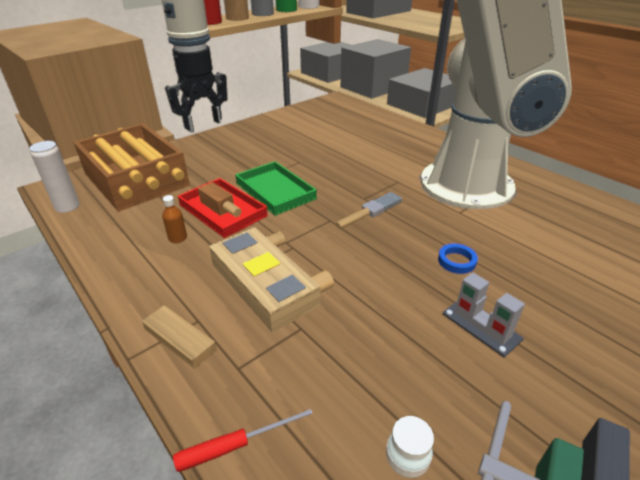

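The blank lies flat in the red tray (wrist (323,190), body top at 49.7 mm, as expected for flat). The bottle stands, the other two blanks are still in the rack, and the gripper is clear. Handing in.

```bash
python3 -c "
from rig import r; print(r.sign_off())"
```

```text
the job is handed in; nothing more can be done
None
```

The blank failed the gauge as undersized, so it is lying flat in the red tray, and the job is handed in.

- **Pull-out:** I pulled the blank out of the middle bay (yellow tag) by its tenon, set it on the bench, let go, and took it again by its square body.
- **Gauging:** I lowered it level and centred into the slot. It passed both the green and red gaps without resistance. It stopped by itself at TCP z ≈ 42 mm, which puts the tenon axis at about 36 mm, on the slot's bottom. I held it there about 1.3 s at roughly 8 N. This fits the 24 mm tenon; the tenon also measured about 23 mm at the jaws and in the pictures.
- **Placing:** I lowered it until it touched the tray floor, then released it.

**Last checks:**
- The body top is level at about 50 mm, right for lying flat on the tray floor.
- The oil bottle is standing and the other two blanks are still in the rack.
- The gripper is about 200 mm clear of everything.
- The clock stood at about 24.4 s, and the readings showed no high forces (peak about 20 N while sliding the blank out).

**One disagreement:** the cameras differed by about 1 to 2 mm on the gauge and tray positions. I used the wrist camera's relative measurement for the insertion.

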